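Aim the tray bolt, then key the tray lock open and hold it

TASK

Free the locked white tray: first turn the black aim knob on the grey lock housing clockwise, a little at a time, until the red pointer lines up with the green mark. Then draw the blue-headed key out of its wooden block, push it fully home in the brass keyway, working it past the sticky pins before you turn it, and turn it a full quarter clockwise against its spring. Finish while still gripping the key and holding it turned, with pointer and mark still in line and the tire levers, the jar and the bell left where they are.

Things in the scene. Friction and masses are not known exactly. Their poses are not given: they have to be found in the camera images.
- lock: Grey lock housing, 120 (its x) by 220 (its y) by 50 mm high, fixed, level; on its -y side a white tray under steel straps (53 mm high, out to y -358, x -115 to 100 mm). Origin: centre of the housing's underside. At yaw 0 x points away from the robot, y to the left; yawed up to 0.25 rad. Knob and keyway stand on its top, 120 mm apart along y.
- knob_grip (a point): Grip point of the black aim knob, on its upright axis, 24 mm above the housing's top. The knob is a bar 40 mm long, 12 mm thick, its top 36 mm above the housing's top; the bar lies along the housing's x at joint value 0. Axes are those of the housing (they do not turn with the knob).
- aimknob (a joint): Angle of the aim knob, 0 at the start, grows clockwise seen from above, 0 to 2.2 rad. Slight friction (0.03 N m): stays where it is left. Each rad moves the red pointer 20 mm along the housing's +y.
- pointer_tip (a point): Tip of the red pointer (20 by 4 mm, low on the white scale on the housing's top); it slides along the housing's y, driven by the aim knob only.
- mark_tip (a point): Tip of the green mark (20 by 4 mm) on the same scale, facing the pointer; it lies 12 to 28 mm from the pointer's start, towards the housing's +y. In line when both tips meet (same y in the housing's frame).
- keyway (a point): Centre of the keyway's mouth in the brass cylinder, level with the housing's top, which is 50 mm above the shelf. Upright slot 11.4 by 5.4 mm, long side along the housing's y at cylinder angle 0, 3 mm chamfer round the mouth, deeper than the blade. Two sticky pins catch the blade 10 and 17 mm down. A collar 21 to 26 mm from the axis stands 1.5 mm proud. Axes: the housing's, they do not turn.
- cylinder (a joint): Angle of the key cylinder, 0 at the start, grows clockwise seen from above, stop at 1.57 rad. A spring (0.025 N m at 0, 0.10 at the stop) turns it back when let go. With the play of the blade in the slot the key must be turned about 0.2 rad farther than the cylinder. The pins stop a straight push of 9 N (20 N forces them); small twists of 0.05 rad while pressing on ease the key past.
- key_centre (a point): Centre of the blue head of the loose key (35 g), upright, blade down, in a slot (1 mm play each side) of a fixed wooden block 60 by 60 by 45 mm; head rests on the block's top. Head: 30 mm wide along the key's y, 9 mm thick along its x, 40 mm high (top 8 mm only 20 wide). Point is 20 mm above the head's underside. Key z points up; the key is the same turned half round.
- key_shoulder (a point): Centre of the head's underside on the key, from which the steel blade (10 mm wide along the key's y, 4 mm thick along its x, 26 mm long with a 5 mm pointed tip) hangs along -z. Fully home, it meets the keyway's mouth point.
- levers: Bystander: pair of red tire levers, banded together, 120 by 42 by 9 mm, loose. Origin: centre of underside.
- jar: Bystander: glass jar with a steel twist cap, 60 mm across, 85 mm high, loose. Origin: centre of underside.
- bell: Bystander: black bicycle bell, 56 mm across, 36 mm high, loose. Origin: centre of underside.
Things that resemble listed ones, but are neither listed nor needed, are in the scene too. What is shaped like the part that bears key_centre but pink is not meant.

How it is judged:
By the outcome, as a careful person would: the job done as asked, in the order asked, and still so for the second after the job is handed in, while the arm keeps its last pose, push and grip.
It also fails if it takes over 58 s, if anything falls off the work surface, if the arm or the gripper's body presses on something with over 40 N, if the wrist force passes 120 N, or if a joint passes its speed limit or range.

ROBOT

A 6-joint arm with a two-finger parallel gripper is mounted at the origin on the work surface. World frame = base frame: x ahead of the robot, y to its left, z up, the work surface at z = 0. Lengths are in m, angles in rad, forces in N, time in s.
With the tool pointing down it reaches from about 0.35 to 0.975 m from the base axis. Payload 4.9 kg.
Tool frame: the origin (TCP) lies at the very end of the fingers, on their centre line; the grasp point (between the pads) lies 19 mm behind it; x points along the fingers, y is the direction in which the jaws open and shut, and the axes are right-handed (so a half turn about x gives the same grasp; the last joint's range is limited). The gripper opens to 85 mm and grips with 20 to 120 N. Pads are 22 mm wide; open, the fingers measure 114 mm over their backs; the gripper's body (76 mm by 85 mm) begins 54 mm behind the grasp point. The pads swing forward as they close: fully open they stand 13 mm farther back than shut.
Start: joints at [-1.258, 0.053, 1.613, -0, 1.476, -0.119], TCP at [0.262, -0.568, 0.207] pointing down, gripper open.
Joint ranges: [-3.01, 3.01], [-1.01, 2.22], [0.06, 2.58], [-1.02, 4.17], [0.09, 2.62], [-3.14, 3.14]. Speed limits (rad/s): [2.57, 2.57, 3.14, 3.14, 3.14, 3.14].

INTERFACE

Orientations are given as a rotation vector (axis times angle).
In Python, from station import ctrl, get_image, calibration, finish_job, search_frame, cut_out, mark_of gives the robot as it stands. The module is installed in compiled form; this text tells all that it offers.
- The arm moves only by the tool arm_command, never from a script. Its argument "plan" is a list that holds one entry, the list of rows, each a list of 7 numbers: the shift along the tool's x, y, z in m, then the turn, a rotation vector about the tool's x, y, z in degrees, then the finger opening in m, from 0 to 0.0854. A call has 1 to 20 rows; each row shifts and turns the pose as measured when the row begins, along the tool's axes as they then stand; what a row does not reach is not made up. A row lasts 1/12 s, in which the tool goes at most 41.7 mm and 7.16 degrees, less where a joint would pass 70% of its speed; a pose out of reach is approached as far as the arm can. A call with a gripper value outside its range is refused whole. The fingers move at their own pace and stop on an object; "squeeze" is the grip in N (left out, the last holds). Time passes only in rows, so rows that do not move let the fingers close. It gives the time, the measured TCP pose, the force and the opening at its end, in the units of the state.
- ctrl.get_obs(): the state, without advancing time (a new reading comes with each control period).
- get_image(name): name is "scene" or "top"; returns the picture (480x640x3 uint8, red, green, blue); there is no depth.
- calibration(name): a dict with "fx", "fy", "cx", "cy" (pixels), "cam_to_world" (4x4, takes a point from camera to world coordinates). Camera axes: x right, y down, z forward; pixel columns grow to the right and rows downward; lengths in m; the calibration is good to about 2 mm. A picture is of the moment at which its call begins. calibration takes no time and is no camera call.
- finish_job(): hands the job in, once; it reports no verdict.
Trained networks look in the newest picture that a camera, given by its name, has taken for a name from the list of things; names that differ only in an ending like _2 or _b are one class to them, and where a whole thing is asked for, a point or a joint stands for the part that bears it (a point fixed in the world has none). Each returns a list of dicts, best first, with "conf" (0 to 1); they miss things now and then, are a little off and sometimes report something else, mostly with a low value. They report only what shows in the picture. A call takes as long as a camera call. They do not tell look-alikes from the thing itself.
- search_frame(camera, thing): "at" ([x, y, z] in m, in the coordinates of the camera as it stood for that picture, good to about 4 mm: the middle of the surface that is visible of it).
- cut_out(camera, thing): "mask" (480x640 bool, what is visible of it).
- mark_of(camera, thing): "at" ([x, y, z] in m, in the coordinates of the camera as it stood for that picture, good to about 4 mm: a listed point, or the origin of a listed thing).
The state is a dict: "t": time; "q": joint angles; "dq": joint speeds; "effort": joint torques, N m; "tool_pos": TCP position; "tool_rot": TCP orientation; "contact_force": force on the tool from outside, world axes, zero at the start; "wrist_torque": the same for the moment, N m; "opening": finger opening in m.
Only numpy, scipy, OpenCV 4.12 (cv2) and the standard library are available. Lean on these libraries where they do the work, as an engineer would, in place of code of your own. Each camera call takes 0.05 s, during which the arm holds its last target. There are 200 camera calls.

## Working session

There is one attempt and no reset: what is moved stays moved. The work goes in short steps, Python scripts to look and compute and a tool call to move; the robot and the scene stay as the last step left them, time stands still between calls to the robot, and variables do not carry over. Pictures are saved under pics/ and viewed, about 8 in all and at most 12, crops included, and the job is handed in when it is done.

Besides the shell and the picture viewer there is one more tool, called after "Request:" as name(argument=value, ...) on one line, values as JSON. arm_command: Moves the arm, as the interface text tells. Its arguments: {"type":"object","properties":{"plan":{"type":"array","items":{"type":"array","items":{"type":"array","items":{"type":"number"}}}},"squeeze":{"type":"number"}},"required":["plan"]}

```bash
mkdir -p pics; cat > h.py <<'E'
import numpy as np, cv2
from station import ctrl, get_image, calibration, finish_job, search_frame, cut_out, mark_of
from scipy.spatial.transform import Rotation as R
def save(im,n,box=None,s=1):
    if box: im=im[box[1]:box[3],box[0]:box[2]]
    im=cv2.resize(im,None,fx=s,fy=s,interpolation=cv2.INTER_CUBIC)
    cv2.imwrite('pics/'+n,im[:,:,::-1])
def w(c,p): return (calibration(c)['cam_to_world']@np.r_[p,1])[:3]
def pix(c,P):
    k=calibration(c); p=np.linalg.inv(k['cam_to_world'])@np.r_[P,1]
    return np.array([k['fx']*p[0]/p[2]+k['cx'],k['fy']*p[1]/p[2]+k['cy']])
def onz(c,u,v,z):
    k=calibration(c); T=k['cam_to_world']; d=T[:3,:3]@[(u-k['cx'])/k['fx'],(v-k['cy'])/k['fy'],1]; o=T[:3,3]
    return o+d*(z-o[2])/d[2]
E
cat > a.py <<'E'
from h import *
np.set_printoptions(precision=4,suppress=True)
for c in ['top','scene']:
    im=get_image(c); save(im,c+'0.png')
    print(c,calibration(c)['cam_to_world'][:3].round(3).tolist(),calibration(c)['fx'])
    for n in ['lock','knob_grip','pointer_tip','mark_tip','keyway','key_centre','key_shoulder','levers','jar','bell']:
        for d in mark_of(c,n)[:3]:
            P=w(c,d['at']); print(c,n,round(d['conf'],2),P.round(4),pix(c,P).round(0))
o=ctrl.get_obs(); print(o['t'],o['tool_pos'],R.from_rotvec(o['tool_rot']).as_matrix())
E
python3 a.py
```

```text
top [[0.102, -0.972, 0.21, 0.378], [-0.995, -0.101, 0.019, 0.161], [0.002, -0.211, -0.978, 0.963]] 504.0289648268772
top lock 0.59 [ 0.576  -0.0121  0.0031] [422. 249.]
top knob_grip 0.56 [0.5691 0.0542 0.0738] [393. 242.]
top knob_grip 0.56 [ 0.6126 -0.0002  0.0505] [422. 224.]
top knob_grip 0.38 [0.7832 0.1124 0.0004] [367. 143.]
top pointer_tip 0.54 [0.749  0.3214 0.005 ] [263. 148.]
top pointer_tip 0.52 [0.5146 0.2445 0.0477] [285. 263.]
top pointer_tip 0.36 [ 0.6147 -0.0325  0.0525] [440. 225.]
top mark_tip 0.44 [0.6143 0.0021 0.0494] [421. 223.]
top keyway 0.77 [ 0.5585 -0.0705  0.0505] [458. 257.]
top key_centre 0.59 [0.4025 0.3123 0.0018] [244. 322.]
top key_centre 0.55 [0.5172 0.2411 0.065 ] [287. 260.]
top key_centre 0.54 [0.5525 0.3508 0.0016] [235. 242.]
top key_shoulder 0.97 [0.4249 0.3009 0.01  ] [251. 310.]
top key_shoulder 0.78 [0.5587 0.3716 0.0055] [225. 237.]
top key_shoulder 0.44 [0.5178 0.2455 0.0472] [285. 261.]
top levers 0.89 [0.7486 0.3208 0.0053] [263. 148.]
top jar 0.62 [ 0.3402  0.4085 -0.0011] [189. 350.]
top bell 0.82 [ 0.7859  0.1093 -0.    ] [369. 142.
[... 422 characters left out ...]
 -0.0657  0.0499] [169. 252.]
scene key_centre 0.82 [0.4012 0.3122 0.0068] [373. 199.]
scene key_centre 0.77 [0.511  0.2414 0.0605] [352. 212.]
scene key_centre 0.67 [0.5474 0.3498 0.0021] [415. 246.]
scene key_shoulder 0.73 [0.5555 0.37   0.0062] [427. 246.]
scene key_shoulder 0.56 [0.4192 0.3045 0.0036] [372. 206.]
scene key_shoulder 0.54 [0.5101 0.2457 0.0465] [353. 218.]
scene levers 0.79 [ 0.7432  0.3215 -0.0028] [436. 331.]
scene jar 0.69 [0.338  0.4144 0.0004] [414. 180.]
scene bell 0.82 [ 0.7835  0.1073 -0.0026] [299. 370.]
scene bell 0.67 [0.568  0.0545 0.073 ] [245. 237.]
1.1 [ 0.2615 -0.5676  0.2067] [[-0.      0.4185 -0.9082]
 [ 0.     -0.9082 -0.4185]
 [-1.     -0.      0.    ]]
```

View pictures.

View pics/top0.png

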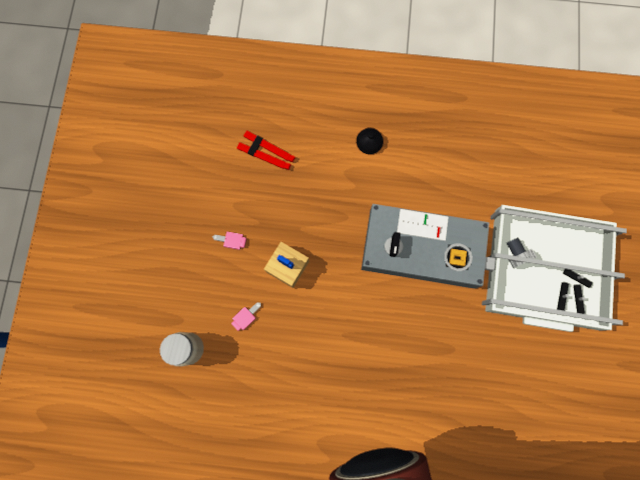

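```bash
python3 - <<'E'
import cv2
import numpy as np
a=cv2.imread('pics/top0.png');b=cv2.imread('pics/scene0.png')
c=lambda im,x,y,w,h,s:cv2.resize(im[y:y+h,x:x+w],None,fx=s,fy=s,interpolation=cv2.INTER_CUBIC)
p=np.vstack([np.hstack([c(a,370,190,130,95,3),c(a,205,215,130,95,3)]),np.hstack([c(b,150,205,130,95,3),c(b,310,170,130,95,3)])])
cv2.imwrite('pics/crop0.png',p)
E
```

```text
(no output)
```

View pics/crop0.png

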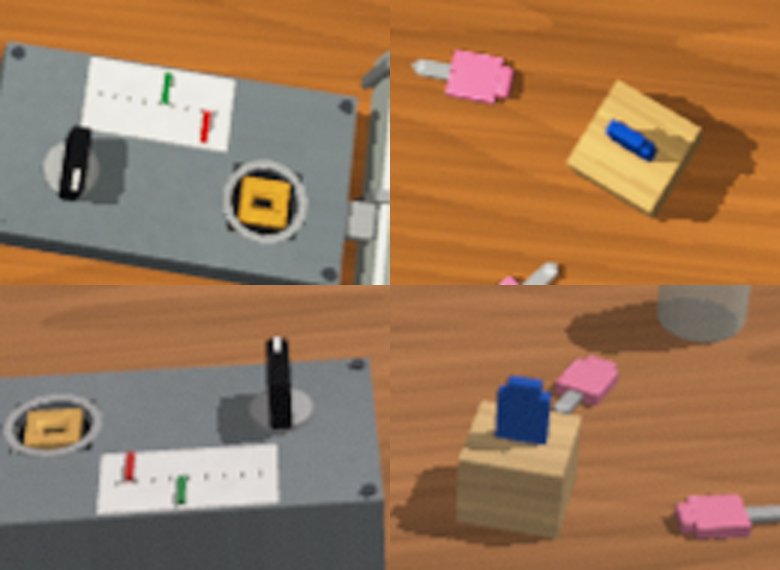

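The blue key sits upright in the block at top px (286,262). The pink look-alikes at (235,240) and (244,320) lie flat on the table, so they're not meant. The crop confirms the blue one. On the scale, the pointer (red) is at (439,232) and the mark (green) at (426,219). Next I'll refine the geometry.

```bash
cat > g.py <<'E'
from h import *
np.set_printoptions(precision=4,suppress=True)
def blob(im,kind,box):
    x0,y0,x1,y1=box; a=im[y0:y1,x0:x1].astype(float); r,g,b=a[...,0],a[...,1],a[...,2]
    wgt={'red':np.clip(r-np.maximum(g,b)-60,0,None),'green':np.clip(g-np.maximum(r,b)-30,0,None),'blue':np.clip(b-np.maximum(r,g)-40,0,None)}[kind]
    Y,X=np.mgrid[y0:y1,x0:x1]; s=wgt.sum(); c=np.array([(X*wgt).sum()/s,(Y*wgt).sum()/s])
    m=np.argwhere(wgt>20)[:,::-1]+[x0,y0]
    return c,m
def scale(c,im,yaw,boxes={'top':(395,200,452,245),'scene':(180,250,248,282)}):
    P={}
    for k in('red','green'): P[k]=onz(c,*blob(im,k,boxes[c])[0],.0515)
    d=(P['green']-P['red'])[:2]; y=np.array([-np.sin(yaw),np.cos(yaw)]); return P,d@y,d@[y[1],-y[0]]
E
python3 - <<'E'
from g import *
rd=lambda n:cv2.imread('pics/'+n)[:,:,::-1]
t=rd('top0.png');s=rd('scene0.png')
for n,p in dict(b1=(376,207.3),b2=(485.3,225.3),b3=(479.7,281.3)).items(): print(n,onz('top',*p,.05))
for n,p in dict(sb1=(150+358/3,205+80/3),sb2=(150+368/3,205+205/3)).items(): print(n,onz('scene',*p,.05))
print('kw',onz('top',370+264/3,190+203/3,.05),onz('scene',150+55/3,205+(428-285)/3,.05))
print('knob base',onz('top',370+72/3,190+168/3,.05),onz('scene',150+281/3,205+(408-285)/3,.05))
for yaw in(-.05,-.075,-.1): print(yaw,scale('top',t,yaw),scale('scene',s,yaw))
# key: top edge
c,m=blob(t,'blue',(260,240,310,285)); print('key top px',c,cv2.minAreaRect(m.astype(np.float32)),len(m))
c2,m2=blob(s,'blue',(330,190,380,235)); print(c2,m2.min(0),m2.max(0))
bt=cv2.boxPoints(cv2.minAreaRect(m.astype(np.float32)))
for z in(.065,.085): print([onz('top',*p,z)[:2] for p in bt])
# block top corners
for p in[(620,80),(700,128),(653,213),(568,162)]: print(onz('top',205+(p[0]-390)/3,215+p[1]/3,.045))
E
```

```text
b1 [0.6367 0.0877 0.05  ]
b2 [ 0.623  -0.1176  0.05  ]
b3 [ 0.5172 -0.1112  0.05  ]
sb1 [0.5297 0.0975 0.05  ]
sb2 [0.6347 0.0903 0.05  ]
kw [ 0.5567 -0.0699  0.05  ] [ 0.5596 -0.0665  0.05  ]
knob base [0.5664 0.0487 0.05  ] [0.5612 0.0523 0.05  ]
-0.05 ({'red': array([ 0.6405, -0.011 ,  0.0515]), 'green': array([ 0.6233, -0.0049,  0.0515])}, np.float64(0.00522045094087401), np.float64(-0.017446429731941163)) ({'red': array([ 0.5973, -0.029 ,  0.0515]), 'green': array([ 0.6192, -0.0036,  0.0515])}, np.float64(0.026460648119815047), np.float64(0.02052889082284631))
-0.075 ({'red': array([ 0.6405, -0.011 ,  0.0515]), 'green': array([ 0.6233, -0.0049,  0.0515])}, np.float64(0.004782704323613953), np.float64(-0.01757147568562519)) ({'red': array([ 0.5973, -0.029 ,  0.0515]), 'green': array([ 0.6192, -0.0036,  0.0515])}, np.float64(0.026965548409531834), np.float64(0.019861028581375388))
-0.1 ({'red': array([ 0.6405, -0.011 ,  0.0515]), 'green': array([ 0.6233, -0.0049,  0.0515])}, np.float64(0.004341968671835382), np.float64(-0.017685540038981932)) ({'red': array([ 0.5973, -0.029 ,  0.0515]), 'green': array([ 0.6192, -0.0036,  0.0515])}, np.float64(0.02745359610925916), np.float64(0.019180753843545492))
key top px [284.2873 260.4304] ((284.73077392578125, 260.6538391113281), (16.36365509033203, 5.269651889801025), 33.690067291259766) 83
[354.6056 209.138 ] [347 201] [362 208]
[array([0.519 , 0.2599]), array([0.5275, 0.2556]), array([0.5135, 0.2292]), array([0.5051, 0.2335])]
[array([0.5158, 0.2577]), array([0.5241, 0.2535]), array([0.5105, 0.2277]), array([0.5022, 0.2319])]
[0.5542 0.2563 0.045 ]
[0.5293 0.2037 0.045 ]
[0.4744 0.2264 0.045 ]
[0.5001 0.2818 0.045 ]
```

Request:
arm_command(plan=[[[0, -0.0242, -0.0298, 0, 0, 0, 0.05], [0, -0.0242, -0.0298, 0, 0, 0, 0.05], [0, -0.0242, -0.0298, 0, 0, 0, 0.05], [0, -0.0242, -0.0298, 0, 0, 0, 0.05], [0, -0.0242, -0.0298, 0, 0, 0, 0.05], [0, -0.0242, -0.0298, 0, 0, 0, 0.05], [0, -0.0242, -0.0298, 0, 0, 0, 0.05], [0, -0.0242, -0.0298, 0, 0, 0, 0.05], [0, -0.0242, -0.0298, 0, 0, 0, 0.05], [0, -0.0242, -0.0298, 0, 0, 0, 0.05], [0, -0.0242, -0.0298, 0, 0, 0, 0.05], [0, -0.0242, -0.0298, 0, 0, 0, 0.05], [0, -0.0242, -0.0298, 0, 0, 0, 0.05], [0, -0.0242, -0.0298, 0, 0, 0, 0.05], [0, -0.0242, -0.0298, 0, 0, 0, 0.05], [0, -0.0242, -0.0298, 0, 0, 0, 0.05], [0, -0.0242, -0.0298, 0, 0, 0, 0.05], [0, -0.0242, -0.0298, 0, 0, 0, 0.05]]])

```text
t: 2.6
tool_pos: [0.5791, 0.0732, 0.2082]
tool_rot: [1.996, 0.413, -1.98]
contact_force: [0.4, -0.4, 0.8]
opening: 0.0502
```

Request:
arm_command(plan=[[[0, 0, 0, -7.1, 0, 0, 0.05], [0, 0, 0, -7.1, 0, 0, 0.05], [0, 0, 0, -7.1, 0, 0, 0.05], [0, 0, 0, -7.1, 0, 0, 0.05], [0, 0, 0, -7.1, 0, 0, 0.05], [0, 0, 0, -7.1, 0, 0, 0.05], [0, 0, 0, -7.1, 0, 0, 0.05], [0, 0, 0, -7.1, 0, 0, 0.05], [0, 0, 0, -7.1, 0, 0, 0.05], [0, 0, 0, -7.1, 0, 0, 0.05], [0, 0, 0, -7.1, 0, 0, 0.05], [0, 0, 0, -7.1, 0, 0, 0.05], [0, 0, 0, -7.1, 0, 0, 0.05], [0, 0, 0, -7.1, 0, 0, 0.05], [0, 0, 0, -7.1, 0, 0, 0.05], [0, 0, 0, -7.1, 0, 0, 0.05], [0, 0, 0, -7.1, 0, 0, 0.05], [0, 0, 0, -7.1, 0, 0, 0.05], [0, 0, 0, -7.1, 0, 0, 0.05], [0, 0, 0, -7.1, 0, 0, 0.05]]])

```text
t: 4.27
tool_pos: [0.5815, 0.0841, 0.2081]
tool_rot: [0.169, 1.553, -0.174]
contact_force: [-0.6, 0.8, 0.2]
opening: 0.0499
```

```bash
sed -i 's/np.maximum(g,b)-60/np.maximum(g,b)-120/' g.py; cat >> g.py <<'E'
def go(P,psi):
    o=ctrl.get_obs(); M=R.from_rotvec(o['tool_rot']).as_matrix()
    T=np.c_[[0,0,-1],[np.cos(psi),np.sin(psi),0],[np.sin(psi),-np.cos(psi),0]]
    T=np.c_[T[:,0],T[:,1],np.cross(T[:,0],T[:,1])]
    rv=np.degrees(R.from_matrix(M.T@T).as_rotvec())
    d=P-o['tool_pos']
    print('t',round(o['t'],2),'pos',o['tool_pos'],'psi',np.arctan2(M[1,1],M[0,1]).round(4),'q',np.array(o['q']).round(3),'F',np.array(o['contact_force']).round(1),'Tq',np.array(o['wrist_torque']).round(3),'open',round(o['opening'],4))
    print(' d now-axes mm',(M.T@d*1e3).round(1),'target-axes',(T.T@d*1e3).round(1),'rot deg',rv.round(2))
E
python3 - <<'E'
from g import *
rd=lambda n:cv2.imread('pics/'+n)[:,:,::-1]
for c in('top','scene'): print(scale(c,rd(c+'0.png'),-.065))
go(np.array([.565,.052,.057]),1.506)
E
```

```text
({'red': array([ 0.6007, -0.0301,  0.0515]), 'green': array([ 0.6233, -0.0049,  0.0515])}, np.float64(0.026639626512320227), np.float64(0.020910321938248797))
({'red': array([ 0.5977, -0.0288,  0.0515]), 'green': array([ 0.6192, -0.0036,  0.0515])}, np.float64(0.026540054194469934), np.float64(0.019829309028549753))
t 4.27 pos [0.5815 0.0841 0.2081] psi 1.352 q [ 0.019 -0.043  1.707 -0.004  1.468 -1.333] F [-0.6  0.8  0.2] Tq [0.016 0.021 0.016] open 0.0499
 d now-axes mm [151.  -34.6 -10.8] target-axes [151.1 -33.1 -14.4] rot deg [-8.82  0.61  0.13]
```

Request:
arm_command(plan=[[[0, 0, 0, -4.4, 0.3, 0, 0.04], [0, 0, 0, -4.4, 0.3, 0, 0.04], [0.03, -0.0165, -0.007, 0, 0, 0, 0.04], [0.03, -0.0165, -0.007, 0, 0, 0, 0.04], [0, 0, 0, 0, 0, 0, 0.04]]])

```text
t: 4.68
tool_pos: [0.5677, 0.0517, 0.1497]
tool_rot: [0.038, 1.564, -0.041]
contact_force: [0.3, 0.2, -1.6]
opening: 0.0402
```

```bash
python3 - <<'E'
from g import *
go(np.array([.565,.052,.057]),1.506)
E
```

```text
t 4.68 pos [0.5677 0.0517 0.1497] psi 1.5208 q [-0.039 -0.04   1.803 -0.002  1.372 -1.559] F [ 0.3  0.2 -1.6] Tq [-0.007  0.045 -0.047] open 0.0402
 d now-axes mm [92.7  0.3 -3.4] target-axes [92.7  0.1 -2.7] rot deg [0.85 0.39 0.09]
```

Request:
arm_command(plan=[[[0.03, 0, -0.0027, 0.8, 0.4, 0, 0.04], [0.03, 0, 0, 0, 0, 0, 0.04], [0.025, 0, 0, 0, 0, 0, 0.04], [0.006, 0, 0, 0, 0, 0, 0.04], [0, 0, 0, 0, 0, 0, 0.04]]])

```text
t: 5.1
tool_pos: [0.5692, 0.0524, 0.0613]
tool_rot: [0.053, 1.563, -0.053]
contact_force: [0.1, 0.3, 0.2]
opening: 0.0399
```

```bash
python3 - <<'E'
from g import *
im=get_image('scene'); save(im,'s1.png',(150,150,310,300),4)
go(np.array([.565,.052,.057]),1.506)
E
```

```text
t 5.15 pos [0.5693 0.0524 0.0618] psi 1.5037 q [-0.038  0.056  1.863 -0.     1.215 -1.542] F [-0.8 -0.7  0.2] Tq [-0.014  0.058  0.012] open 0.0398
 d now-axes mm [ 4.8 -0.7 -4.3] target-axes [ 4.8 -0.7 -4.3] rot deg [-0.13  0.45 -0.01]
```

View pics/s1.png

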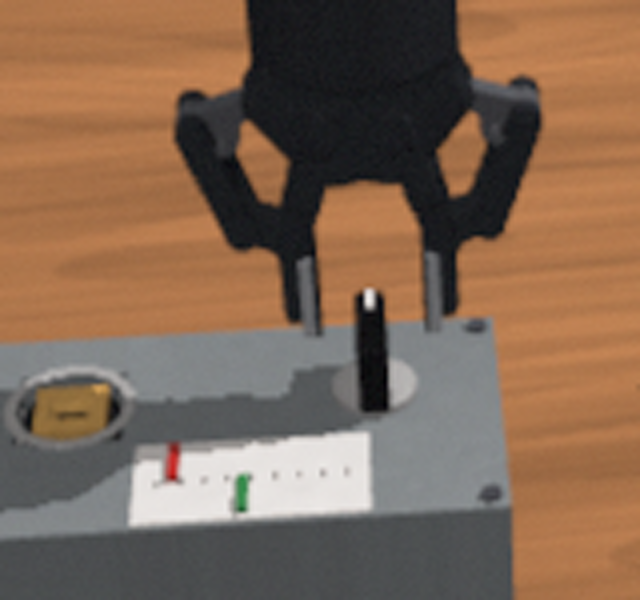

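The fingers straddle the knob bar at crop px (372,350), with the pointer left of the mark. I'll centre and close.

Request:
arm_command(plan=[[[0.004, -0.0006, -0.004, 0, 0.4, 0, 0.04], [0.001, 0, -0.001, 0, 0, 0, 0.03], [0, 0, 0, 0, 0, 0, 0.005], [0, 0, 0, 0, 0, 0, 0.005], [0, 0, 0, 0, 0, 0, 0.005], [0, 0, 0, 0, 0, 0, 0.005], [0, 0, 0, 0, 0, 0, 0.005]]], squeeze=30)

```text
t: 5.73
tool_pos: [0.5706, 0.0526, 0.0665]
tool_rot: [0.052, 1.555, -0.052]
contact_force: [-0.2, 1.0, -0.0]
opening: 0.005
```

```bash
python3 - <<'E'
from g import *
go(np.array([.5655,.052,.057]),1.506)
E
```

```text
t 5.73 pos [0.5706 0.0526 0.0665] psi 1.5043 q [-0.038  0.047  1.863  0.     1.216 -1.543] F [-0.2  1.  -0. ] Tq [-0.044 -0.015 -0.013] open 0.005
 d now-axes mm [ 9.4 -1.  -5.1] target-axes [ 9.5 -0.9 -5. ] rot deg [-0.1   0.88 -0.05]
```

```bash
python3 - <<'E'
from g import *
im=get_image('scene'); save(im,'s2.png',(150,150,310,300),4)
go(np.array([.5655,.052,.057]),1.506)
print(pix('scene',[.5693,.0524,.0618]),pix('scene',[.5655,.052,.086]),pix('scene',[.5655,.052,.05]))
E
```

```text
t 5.78 pos [0.5706 0.0526 0.0666] psi 1.5042 q [-0.038  0.047  1.863  0.     1.216 -1.543] F [ 0.7  0.3 -0. ] Tq [ 0.06   0.039 -0.011] open 0.0051
 d now-axes mm [ 9.5 -1.  -5.2] target-axes [ 9.6 -0.9 -5.1] rot deg [-0.1   0.89 -0.05]
[243.7755 243.3701] [242.4925 229.8485] [243.7157 247.688 ]
```

View pics/s2.png

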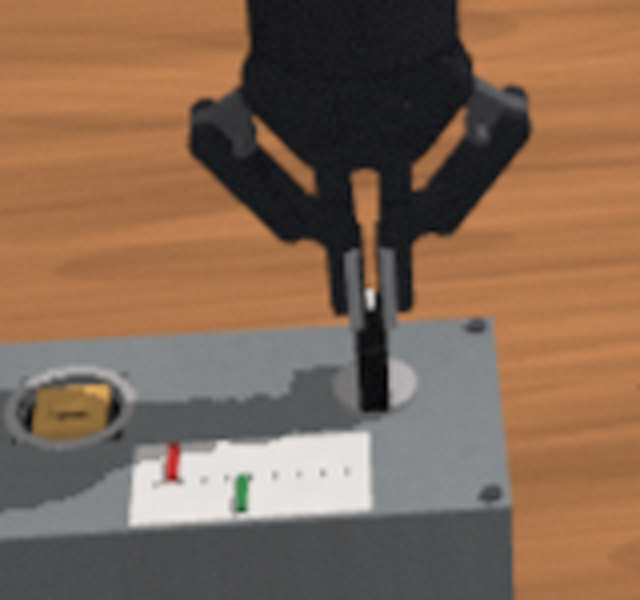

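```bash
python3 - <<'E'
from g import *
im=get_image('top'); save(im,'t2.png',(330,170,490,290),5)
for P in ([.5706,.0526,.0666],[.5706,.0526,.0856],[.5706,.0526,.14]): print((pix('top',P)-[330,170])*5)
E
```

```text
[316.3842 358.9826]
[323.6782 348.4542]
[346.3398 315.7437]
```

View pics/t2.png

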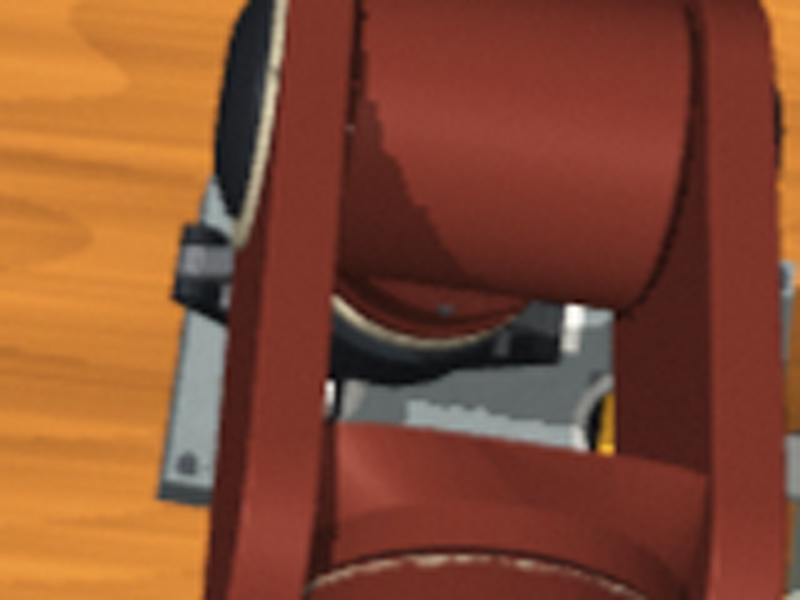

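The fingers closed on nothing. The tips show at crop row 325, about 10 px above where the reported TCP projects, so they are higher or farther back than expected. I'll reopen, descend gently and look again.

Request:
arm_command(plan=[[[0, 0, 0, 0, 0, 0, 0.035], [0, 0, 0, 0, 0, 0, 0.035], [0, 0, -0.002, 0, 0.4, 0, 0.035], [0.004, -0.0005, -0.001, 0, 0.2, 0, 0.035], [0.005, -0.0003, -0.001, 0, 0.2, 0, 0.035], [0.004, 0, -0.001, 0, 0, 0, 0.035], [0, 0, 0, 0, 0, 0, 0.035]]])

```text
t: 6.42
tool_pos: [0.5644, 0.0521, 0.0514]
tool_rot: [0.053, 1.572, -0.052]
contact_force: [-0.1, -0.3, 0.4]
opening: 0.0352
```

```bash
python3 - <<'E'
from g import *
go(np.array([.5655,.052,.055]),1.506)
a=get_image('scene'); 
E
```

```text
t 6.42 pos [0.5644 0.0521 0.0514] psi 1.5041 q [-0.04   0.064  1.873  0.001  1.206 -1.544] F [-0.1 -0.3  0.4] Tq [-0.016  0.043 -0.043] open 0.0352
 d now-axes mm [-3.6  0.   1.1] target-axes [-3.6  0.   1.1] rot deg [-0.11 -0.09 -0.05]
```

Request:
arm_command(plan=[[[-0.002, 0, 0.001, 0, 0, 0, 0.02], [0, 0, 0, 0, 0, 0, 0.008], [0, 0, 0, 0, 0, 0, 0.004], [0, 0, 0, 0, 0, 0, 0.004], [0, 0, 0, 0, 0, 0, 0.004]]])

```text
t: 6.88
tool_pos: [0.5654, 0.0514, 0.0536]
tool_rot: [0.052, 1.572, -0.052]
contact_force: [-0.2, -0.2, -0.6]
opening: 0.0111
```

```bash
python3 - <<'E'
from g import *
im=get_image('scene'); save(im,'s3.png',(150,150,310,300),4)
print(scale('scene',im,-.065)[1:])
go(np.array([.5655,.052,.055]),1.506)
E
```

```text
(np.float64(0.026512605943905598), np.float64(0.019664077519975117))
t 6.93 pos [0.5654 0.0514 0.0536] psi 1.5043 q [-0.04   0.064  1.87  -0.     1.21  -1.544] F [-0.6 -0.5 -0.1] Tq [-0.07   0.012  0.052] open 0.0109
 d now-axes mm [-1.4  0.6  0.1] target-axes [-1.4  0.6  0.1] rot deg [-0.1  -0.12  0.03]
```

Request:
arm_command(plan=[[[0, 0, 0, 5, 0, 0, 0.004], [0, 0, 0, 5, 0, 0, 0.004], [0, 0, 0, 5, 0, 0, 0.004], [0, 0, 0, 5, 0, 0, 0.004], [0, 0, 0, 5, 0, 0, 0.004]]])

```text
t: 7.35
tool_pos: [0.5654, 0.0512, 0.0536]
tool_rot: [0.408, 1.534, -0.41]
contact_force: [-1.3, -0.6, -0.6]
opening: 0.0108
```

```bash
cat > s.py <<'E'
from g import *
im=get_image('scene'); print(scale('scene',im,-.065)[1:])
go(np.array([.5655,.052,.0535]),1.506)
E
python3 s.py
```

```text
(np.float64(0.017277082258059545), np.float64(0.01645632659009908))
t 7.4 pos [0.5654 0.0511 0.0536] psi 1.0465 q [-0.04   0.064  1.87  -0.001  1.21  -1.087] F [ 0.2 -0.8 -0.2] Tq [-0.135 -0.015 -0.039] open 0.0109
 d now-axes mm [ 0.1  0.8 -0.3] target-axes [0.1 0.9 0.1] rot deg [-26.33  -0.09   0.08]
```

Request:
arm_command(plan=[[[0, 0, 0, 5, 0, 0, 0.004], [0, 0, 0, 5, 0, 0, 0.004], [0, 0, 0, 5, 0, 0, 0.004], [0, 0, 0, 5, 0, 0, 0.004], [0, 0, 0, 5, 0, 0, 0.004], [0, 0, 0, 5, 0, 0, 0.004], [0, 0, 0, 5, 0, 0, 0.004]]])

```text
t: 7.98
tool_pos: [0.5652, 0.0509, 0.0536]
tool_rot: [0.891, 1.381, -0.895]
contact_force: [-0.5, -0.9, -0.8]
opening: 0.0109
```

```bash
python3 s.py; python3 -c "
from g import *
im=get_image('scene'); save(im,'s4.png',(180,240,250,290),10)"
```

```text
(np.float64(nan), np.float64(nan))
t 8.03 pos [0.5652 0.0509 0.0536] psi 0.4186 q [-0.04   0.063  1.87  -0.002  1.21  -0.458] F [-0.1 -1.4  0.6] Tq [-0.129  0.049 -0.   ] open 0.0107
 d now-axes mm [ 0.1  0.8 -0.8] target-axes [0.1 1.1 0.3] rot deg [-62.3   -0.05   0.15]g.py:6: RuntimeWarning: invalid value encountered in scalar divide
  Y,X=np.mgrid[y0:y1,x0:x1]; s=wgt.sum(); c=np.array([(X*wgt).sum()/s,(Y*wgt).sum()/s])
```

View pics/s4.png

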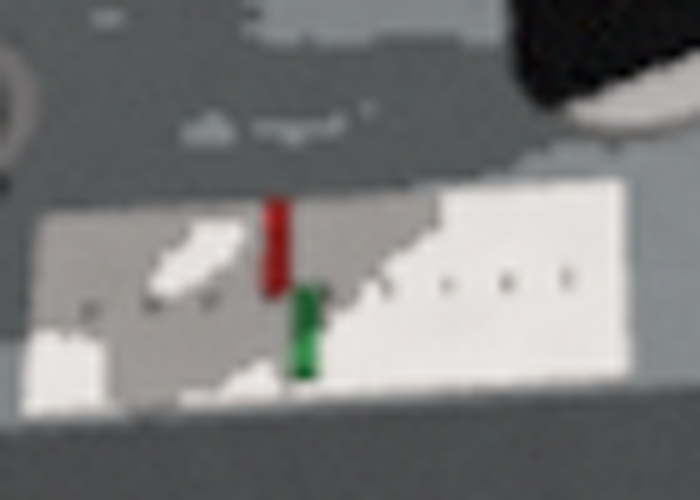

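The red pointer (276,250) is still 3 px left of the green mark (305,335). That's about 4.8 mm, or 0.24 rad to go, which agrees with the kinematics.

Request:
arm_command(plan=[[[0, 0, 0, 4, 0, 0, 0.004], [0, 0, 0, 4, 0, 0, 0.004], [0, 0, 0, 3, 0, 0, 0.004], [0, 0, 0, 0, 0, 0, 0.004]]])

```text
t: 8.42
tool_pos: [0.5651, 0.0509, 0.0536]
tool_rot: [1.028, 1.314, -1.033]
contact_force: [-0.9, -0.7, 0.7]
opening: 0.0113
```

```bash
cat > s.py <<'E'
from g import *
def bars(im,c='scene',yaw=-.065):
    # soft colour-fraction centroid, per row, robust to shadow: weight = saturation of the hue, on white/grey paper
    x0,y0,x1,y1=184,258,246,280
    a=im[y0:y1,x0:x1].astype(float)+1; r,g,b=a[...,0],a[...,1],a[...,2]; Y,X=np.mgrid[y0:y1,x0:x1]
    out={}
    for k,wt in(('red',(r-np.maximum(g,b))/r-.2),('green',(g-np.maximum(r,b))/g-.2)):
        wt=np.clip(wt,0,None)
        y=np.array([-np.sin(yaw),np.cos(yaw)])
        P=np.array([onz(c,u,v,.0515)[:2] for u,v in zip(X.ravel(),Y.ravel())]).reshape(*X.shape,2)
        s=wt.sum(); m=(P*wt[...,None]).sum((0,1))/s; out[k]=(m@y,m@[y[1],-y[0]],s)
    return out,'gap mm',1e3*(out['green'][0]-out['red'][0])
if __name__=='__main__':
    for f in('scene0.png',): print(bars(cv2.imread('pics/'+f)[:,:,::-1]))
    im=get_image('scene'); print(bars(im)); save(im,'s5.png',(180,240,250,290),10)
    go(np.array([.5655,.052,.0535]),1.506)
E
python3 s.py
```

```text
({'red': (np.float64(0.009787788649514795), np.float64(0.5983255987469536), np.float64(11.012490193752022)), 'green': (np.float64(0.03654573190700034), np.float64(0.6187768019302274), np.float64(3.694280936066228))}, 'gap mm', np.float64(26.757943257485547))
({'red': (np.float64(0.0352833537144784), np.float64(0.5972232803807507), np.float64(9.286485256751124)), 'green': (np.float64(0.03666015694214539), np.float64(0.6192184163198483), np.float64(3.434609800573224))}, 'gap mm', np.float64(1.3768032276669853))
t 8.47 pos [0.5651 0.0509 0.0536] psi 0.2416 q [-0.04   0.063  1.87  -0.002  1.21  -0.281] F [-0.4 -1.  -0.5] Tq [-0.132 -0.045 -0.   ] open 0.0111
 d now-axes mm [ 0.1  0.7 -1. ] target-axes [0.1 1.1 0.3] rot deg [-72.44  -0.04   0.16]
```

Request:
arm_command(plan=[[[0, 0, 0, 2, 0, 0, 0.004], [0, 0, 0, 2, 0, 0, 0.004], [0, 0, 0, 0, 0, 0, 0.004]]])

```text
t: 8.72
tool_pos: [0.565, 0.0509, 0.0536]
tool_rot: [1.074, 1.289, -1.078]
contact_force: [-0.6, -0.2, 0.2]
opening: 0.0103
```

```bash
sed -i "s/^    for f.*$//; s/s5.png/s6.png/" s.py; python3 s.py; python3 - <<'E'
from g import *
def yw(a,b,z=.0505):
    d=onz('scene',*b,z)-onz('scene',*a,z); return np.arctan2(-d[0],d[1])
print(yw((184.2,261.5),(242.5,258.0)),yw((182.2,281.5),(243,277.5)))
im=cv2.imread('pics/scene0.png'); im=cv2.resize(im[240:290,180:250],None,fx=10,fy=10,interpolation=cv2.INTER_CUBIC)
s6=cv2.imread('pics/s6.png'); cv2.imwrite('pics/c6.png',np.vstack([im,s6])[::1][:, :][::1] if 0 else cv2.resize(np.vstack([im,s6]),None,fx=.6,fy=.6))
E
```

```text
({'red': (np.float64(0.03660926715251978), np.float64(0.5969127114422667), np.float64(9.099467590633761)), 'green': (np.float64(0.03664332097174623), np.float64(0.6191018601467527), np.float64(3.465021015290902))}, 'gap mm', np.float64(0.03405381922644973))
t 8.77 pos [0.5651 0.0509 0.0536] psi 0.1803 q [-0.04   0.063  1.87  -0.002  1.21  -0.22 ] F [-0.7 -1.1 -0. ] Tq [-0.084  0.05  -0.017] open 0.0112
 d now-axes mm [ 0.1  0.6 -1. ] target-axes [0.1 1.2 0.4] rot deg [-75.96  -0.03   0.16]
-0.062482190744079256 -0.0589403888320938
```

View pics/c6.png

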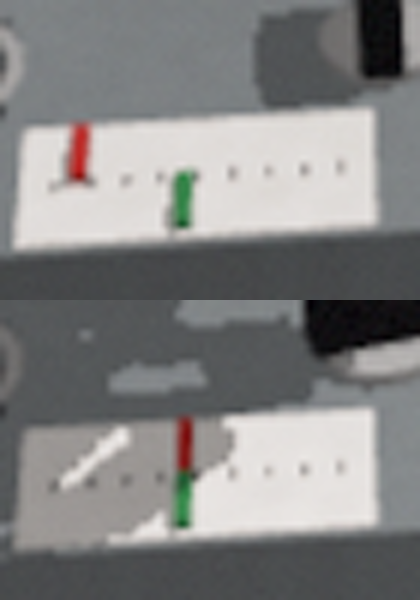

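Pointer and mark are now in line: red at (185,445) sits directly over green (183,500), with a computed gap of about 0.03 mm. I'll release and lift.

Request:
arm_command(plan=[[[0, 0, 0, 0, 0, 0, 0.035], [0, 0, 0, 0, 0, 0, 0.035], [0, 0, 0, 0, 0, 0, 0.035], [-0.01, 0, 0, 0, 0, 0, 0.035], [-0.03, 0, 0, 0, 0, 0, 0.035], [-0.035, 0, 0, 0, 0, 0, 0.035], [-0.035, 0, 0, 6, 0, 0, 0.035], [0, 0, 0, 6, 0, 0, 0.035], [0, 0, 0, 6, 0, 0, 0.035], [0, 0, 0, 6, 0, 0, 0.035], [0, 0, 0, 6, 0, 0, 0.035], [0, 0, 0, 6, 0, 0, 0.035], [0, 0, 0, 0, 0, 0, 0.035]]])

```text
t: 9.85
tool_pos: [0.5676, 0.0522, 0.1794]
tool_rot: [1.549, 0.947, -1.536]
contact_force: [0.2, -0.2, 0.0]
opening: 0.0351
```

```bash
sed -i "s/s6.png/s7.png/;s/^    go.*/    go(np.array([.514,.242,.15]),-.455)/" s.py; python3 s.py
```

```text
({'red': (np.float64(0.03641706126454715), np.float64(0.5970241504330056), np.float64(10.113172683064972)), 'green': (np.float64(0.036538379246808354), np.float64(0.6186124440004158), np.float64(3.8061589003106047))}, 'gap mm', np.float64(0.12131798226120566))
t 9.9 pos [0.5677 0.0523 0.1796] psi -0.4623 q [-0.039 -0.066  1.776  0.001  1.422  0.423] F [0.1 0.3 0.3] Tq [ 0.033 -0.019 -0.062] open 0.0348
 d now-axes mm [  29.2 -132.9 -145.7] target-axes [  29.6 -131.7 -146.8] rot deg [-0.42 -0.24 -0.43]
```

Request:
arm_command(plan=[[[0, -0.0266, -0.0292, 0, 0, 0, 0.035], [0, -0.0266, -0.0292, 0, 0, 0, 0.035], [0, -0.0266, -0.0292, 0, 0, 0, 0.035], [0, -0.0266, -0.0292, 0, 0, 0, 0.035], [0.01, -0.02, -0.022, 0, 0, 0, 0.035], [0, 0, 0, 0, 0, 0, 0.035]]])

```text
t: 10.4
tool_pos: [0.5158, 0.2373, 0.1724]
tool_rot: [1.543, 0.955, -1.52]
contact_force: [-0.8, -0.3, -0.4]
opening: 0.035
```

```bash
python3 - <<'E'
from g import *
rd=lambda n:cv2.imread('pics/'+n)[:,:,::-1]
s=rd('scene0.png');t=rd('top0.png')
# key yaw: model fit by rendering key head silhouette? use blue pixel mask IoU
from scipy.optimize import minimize
def mask(im,box):
    x0,y0,x1,y1=box;a=im[y0:y1,x0:x1].astype(float);m=(a[...,2]-np.maximum(a[...,0],a[...,1])>15);return m
B={'top':(265,240,310,285),'scene':(330,185,380,235)}
I={'top':t,'scene':s}; M={c:mask(I[c],B[c]) for c in B}
S=8
def rend(c,x,y,yaw,z0=.045):
    x0,y0,x1,y1=B[c]; img=np.zeros(((y1-y0)*S,(x1-x0)*S),np.uint8)
    for(wd,za,zb)in((.015,0,.032),(.010,.032,.040)):
        pts=[]
        for sx in(-.0045,.0045):
            for sy in(-wd,wd):
                for z in(za,zb):
                    P=[x+np.cos(yaw)*sx-np.sin(yaw)*sy,y+np.sin(yaw)*sx+np.cos(yaw)*sy,z0+z]
                    pts.append((pix(c,P)+.5-[x0,y0])*S)
        cv2.fillConvexPoly(img,cv2.convexHull(np.array(pts).round().astype(np.int32)),255)
    return cv2.resize(img,None,fx=1/S,fy=1/S,interpolation=cv2.INTER_AREA)/255
# calibration ~2mm: allow per-camera xy, common yaw
for c in B:
    f=lambda p:np.abs(rend(c,.514+p[0]/1e3,.242+p[1]/1e3,p[2]/10)-M[c]).sum()
    best=min((minimize(f,[dx,dy,yy],method='Nelder-Mead',options=dict(initial_simplex=[[dx,dy,yy],[dx+3,dy,yy],[dx,dy+3,yy],[dx,dy,yy+1]])) for dx in(-2,2) for dy in(-2,2) for yy in(-5,-4)),key=lambda r:r.fun)
    print(c,best.x,best.fun,M[c].sum())
go(np.array([.514,.242,.15]),-.455)
E
```

```text
Traceback (most recent call last):
  File "h.py", line 10, in pix
    k=calibration(c); p=np.linalg.inv(k['cam_to_world'])@np.r_[P,1]
ValueError: time passes only in moves, steps and waits
```

```bash
cat >> h.py <<'E'
import functools
calibration=functools.lru_cache(None)(calibration)
E
cat > fit.py <<'E'
from g import *
from scipy.optimize import minimize
def mask(im,box):
    x0,y0,x1,y1=box;a=im[y0:y1,x0:x1].astype(float);return a[...,2]-np.maximum(a[...,0],a[...,1])>15
S=8
def rend(c,B,x,y,yaw,z0):
    x0,y0,x1,y1=B; img=np.zeros(((y1-y0)*S,(x1-x0)*S),np.uint8)
    for(wd,za,zb)in((.015,0,.032),(.010,.032,.040)):
        pts=[(pix(c,[x+np.cos(yaw)*sx-np.sin(yaw)*sy,y+np.sin(yaw)*sx+np.cos(yaw)*sy,z0+z])+.5-[x0,y0])*S for sx in(-.0045,.0045) for sy in(-wd,wd) for z in(za,zb)]
        cv2.fillConvexPoly(img,cv2.convexHull(np.array(pts).round().astype(np.int32)),255)
    return cv2.resize(img,None,fx=1/S,fy=1/S,interpolation=cv2.INTER_AREA)/255
def fit(c,im,B,x,y,yaw,z0):
    M=mask(im,B)
    f=lambda p:np.abs(rend(c,B,x+p[0]/1e3,y+p[1]/1e3,yaw+p[2]/10,z0)-M).sum()
    b=min((minimize(f,[dx,dy,q],method='Nelder-Mead',options=dict(initial_simplex=[[dx,dy,q],[dx+3,dy,q],[dx,dy+3,q],[dx,dy,q+1]])) for dx in(-2,2) for dy in(-2,2) for q in(-.5,.5)),key=lambda r:r.fun)
    print(c,'x,y,yaw',x+b.x[0]/1e3,y+b.x[1]/1e3,yaw+b.x[2]/10,b.fun,M.sum())
if __name__=='__main__':
    rd=lambda n:cv2.imread('pics/'+n)[:,:,::-1]
    fit('top',rd('top0.png'),(265,240,310,285),.514,.242,-.45,.045)
    fit('scene',rd('scene0.png'),(330,185,380,235),.514,.242,-.45,.045)
    go(np.array([.514,.242,.11]),-.455)
E
python3 fit.py
```

```text
top x,y,yaw 0.5156985465928915 0.24442215589649935 -0.4775465998854995 19.054901960784314 112
scene x,y,yaw 0.5131892288363828 0.2450238044427516 -0.3144696096293571 32.69019607843137 347
t 10.4 pos [0.5158 0.2373 0.1724] psi -0.4505 q [ 0.301 -0.069  1.792 -0.003  1.405  0.752] F [-0.8 -0.3 -0.4] Tq [-0.038  0.017  0.034] open 0.035
 d now-axes mm [62.4 -4.4 -3. ] target-axes [62.4 -3.7 -3.4] rot deg [ 0.26 -0.43 -0.67]
```

Request:
arm_command(plan=[[[0.025, -0.0045, -0.0045, 0.2, -0.4, -0.7, 0.035], [0.03, 0, 0, 0, 0, 0, 0.035], [0.02, 0, 0, 0, 0, 0, 0.035], [0, 0, 0, 0, 0, 0, 0.035]]])

```text
t: 10.73
tool_pos: [0.5159, 0.2467, 0.0997]
tool_rot: [1.529, 0.968, -1.516]
contact_force: [-1.2, -0.3, -0.8]
opening: 0.035
```

```bash
python3 - <<'E'
from g import *
go(np.array([.5145,.243,.0485]),-.455)
E
```

```text
t 10.73 pos [0.5159 0.2467 0.0997] psi -0.4365 q [0.316 0.012 1.839 0.    1.283 0.752] F [-1.2 -0.3 -0.8] Tq [ 0.017  0.127 -0.024] open 0.035
 d now-axes mm [51.2  0.   4.2] target-axes [51.2  0.4  3.9] rot deg [ 1.06 -0.3  -0.31]
```

Request:
arm_command(plan=[[[0, 0.0005, 0.004, 1, -0.3, -0.3, 0.035], [0.02, 0, 0, 0, 0, 0, 0.035], [0.02, 0, 0, 0, 0, 0, 0.035], [0.008, 0, 0, 0, 0, 0, 0.035], [0, 0, 0, 0, 0, 0, 0.035]]])

```text
t: 11.15
tool_pos: [0.5192, 0.2412, 0.0576]
tool_rot: [1.54, 0.956, -1.528]
contact_force: [-0.9, -0.8, -0.5]
opening: 0.0351
```

```bash
python3 - <<'E'
from g import *
go(np.array([.5145,.243,.0485]),-.455)
im=get_image('scene'); save(im,'s8.png',(290,130,440,240),5)
E
```

```text
t 11.15 pos [0.5192 0.2412 0.0576] psi -0.4533 q [ 0.305  0.063  1.863 -0.001  1.208  0.759] F [-0.9 -0.8 -0.5] Tq [ 0.002 -0.015 -0.014] open 0.0351
 d now-axes mm [ 9.1 -5.1  0.4] target-axes [ 9.1 -5.   0.4] rot deg [ 0.1  -0.23 -0.34]
```

View pics/s8.png

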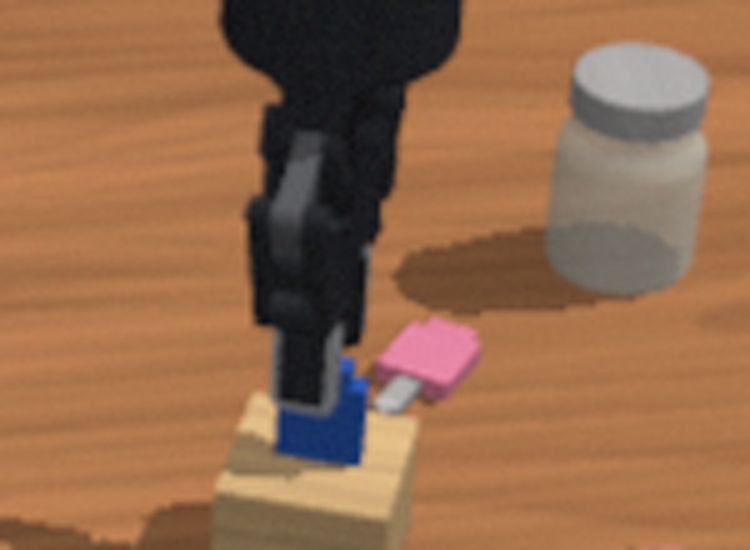

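The near finger (310,370) stands in front of the head (320,420) with the other one behind, so the key is straddled. I'll finish centring and descend, then close.

Request:
arm_command(plan=[[[0.004, -0.0045, 0.001, 0, -0.2, -0.3, 0.035], [0.004, 0, 0, 0, 0, 0, 0.035], [0.001, 0, 0, 0, 0, 0, 0.035]]])

```text
t: 11.45
tool_pos: [0.5181, 0.2429, 0.0539]
tool_rot: [1.542, 0.957, -1.527]
contact_force: [-0.2, -0.0, 0.0]
opening: 0.0352
```

```bash
python3 - <<'E'
from g import *
go(np.array([.5145,.242,.0485]),-.455)
print(pix('scene',[.5145,.242,.045]))
E
```

```text
t 11.45 pos [0.5181 0.2429 0.0539] psi -0.4537 q [ 0.308  0.067  1.866 -0.     1.2    0.762] F [-0.2 -0.   0. ] Tq [-0.014 -0.022  0.037] open 0.0352
 d now-axes mm [ 5.3 -2.9  2.5] target-axes [ 5.4 -2.9  2.4] rot deg [ 0.08 -0.34 -0.36]
[351.8342 220.8332]
```

Request:
arm_command(plan=[[[0.003, -0.003, 0.001, 0, -0.3, -0.3, 0.035], [0.003, -0.001, 0, 0, 0, 0, 0.035], [0.001, 0, 0, 0, 0, 0, 0.02], [0, 0, 0, 0, 0, 0, 0.004], [0, 0, 0, 0, 0, 0, 0.004], [0, 0, 0, 0, 0, 0, 0.004], [0, 0, 0, 0, 0, 0, 0.004]]], squeeze=25)

```text
t: 12.03
tool_pos: [0.5147, 0.2445, 0.048]
tool_rot: [1.537, 0.958, -1.531]
contact_force: [-0.6, -1.1, -0.2]
opening: 0.0081
```

```bash
python3 - <<'E'
from g import *
go(np.array([.5145,.242,.0485]),-.455)
E
```

```text
t 12.03 pos [0.5147 0.2445 0.048 ] psi -0.4528 q [ 0.313  0.072  1.871 -0.001  1.195  0.766] F [-0.6 -1.1 -0.2] Tq [ 0.    -0.021  0.029] open 0.0081
 d now-axes mm [-0.5  0.9  2.3] target-axes [-0.5  0.9  2.3] rot deg [ 0.12 -0.11 -0.16]
```

Request:
arm_command(plan=[[[0, 0, 0, 0, 0, 0, 0.002], [-0.008, 0, 0, 0, 0, 0, 0.002], [-0.015, 0, 0, 0, 0, 0, 0.002], [-0.02, 0, 0, 0, 0, 0, 0.002], [-0.03, 0, 0, 0, 0, 0, 0.002], [-0.03, 0, 0, 0, 0, 0, 0.002], [0, 0, 0, -6, 0, 0, 0.002], [0, 0, 0, -6, 0, 0, 0.002], [0, 0, 0, -6, 0, 0, 0.002], [0, 0, 0, -4, 0, 0, 0.002], [0, 0, 0, 0, 0, 0, 0.002]]], squeeze=80)

```text
t: 12.95
tool_pos: [0.5149, 0.2445, 0.161]
tool_rot: [1.252, 1.181, -1.24]
contact_force: [-0.2, 0.4, -0.1]
opening: 0.0064
```

```bash
python3 - <<'E'
from g import *
go(np.array([.558,-.068,.125]),-.063)
for c in('top','scene'):
    get_image(c)
    for n in('key_shoulder','key_centre'):
        for d in mark_of(c,n)[:3]: P=w(c,d['at']); print(c,n,round(d['conf'],2),P.round(4),pix(c,P).round(0))
E
```

```text
t 12.95 pos [0.5149 0.2445 0.161 ] psi -0.0509 q [ 0.313 -0.051  1.794 -0.     1.391  0.364] F [-0.2  0.4 -0.1] Tq [ 0.029  0.003 -0.01 ] open 0.0064
 d now-axes mm [ 35.7  58.6 310. ] target-axes [ 36.   62.6 309.2] rot deg [ 0.69 -0.14 -0.41]
top key_shoulder 0.61 [0.5538 0.3703 0.0052] [225. 240.]
top key_centre 0.39 [0.5509 0.3485 0.0058] [236. 242.]
top key_centre 0.36 [0.612  0.0012 0.0512] [421. 225.]
scene key_shoulder 0.84 [0.5091 0.2481 0.1584] [358. 162.]
scene key_shoulder 0.74 [0.4202 0.3019 0.0058] [370. 205.]
scene key_shoulder 0.57 [0.554  0.3686 0.0064] [426. 245.]
scene key_centre 0.91 [0.5117 0.243  0.1786] [357. 152.]
scene key_centre 0.67 [0.5536 0.35   0.0016] [416. 248.]
scene key_centre 0.65 [0.4038 0.311  0.0034] [373. 201.]
```

Request:
arm_command(plan=[[[0, 0.0078, 0.0385, 0, 0, 0, 0.002], [0, 0.0078, 0.0385, 0, 0, 0, 0.002], [0, 0.0078, 0.0385, 0, 0, 0, 0.002], [0, 0.0078, 0.0385, 0, 0, 0, 0.002], [0, 0.0078, 0.0385, 0, 0, 0, 0.002], [0, 0.0078, 0.0385, 0, 0, 0, 0.002], [0, 0.0078, 0.0385, 0, 0, 0, 0.002], [0, 0.0078, 0.03, 0.6, 0, 0, 0.002], [0, 0, 0, 0, 0, 0, 0.002]]])

```text
t: 14.0
tool_pos: [0.5616, -0.0682, 0.1576]
tool_rot: [1.258, 1.178, -1.25]
contact_force: [0.2, 0.7, -0.1]
opening: 0.0064
```

```bash
python3 - <<'E'
from g import *
go(np.array([.558,-.068,.095]),-.063)
E
```

```text
t 14.0 pos [ 0.5616 -0.0682  0.1576] psi -0.0614 q [-0.254 -0.056  1.805  0.003  1.389 -0.193] F [ 0.2  0.7 -0.1] Tq [ 0.06   0.017 -0.026] open 0.0064
 d now-axes mm [62.6 -3.9  0.2] target-axes [62.6 -3.6  0.1] rot deg [ 0.09 -0.13 -0.26]
```

Lower so the blade tip is about 15 mm above the mouth, then look from both cameras.

Request:
arm_command(plan=[[[0.025, -0.0036, 0, 0, -0.1, -0.3, 0.002], [0.025, 0, 0, 0, 0, 0, 0.002], [0.015, 0, 0, 0, 0, 0, 0.002], [0, 0, 0, 0, 0, 0, 0.002]]])

```text
t: 14.33
tool_pos: [0.5595, -0.0707, 0.0922]
tool_rot: [1.262, 1.174, -1.258]
contact_force: [-0.1, 0.5, -1.3]
opening: 0.0065
```

```bash
python3 - <<'E'
from g import *
go(np.array([.558,-.068,.095]),-.063)
a=get_image('scene'); b=get_image('top')
k=[w('scene',d['at']) for d in mark_of('scene','keyway')[:1]]+[w('scene',d['at']) for d in mark_of('scene','key_shoulder')[:1]]; print(k)
c=lambda im,x,y,wd,h,s:cv2.resize(im[y:y+h,x:x+wd],None,fx=s,fy=s,interpolation=cv2.INTER_CUBIC)
cv2.imwrite('pics/c9.png',np.hstack([c(a,135,190,65,85,6),c(b,430,215,65,85,6)])[:,:,::-1])
E
```

```text
t 14.33 pos [ 0.5595 -0.0707  0.0922] psi -0.07 q [-0.258  0.005  1.859  0.001  1.275 -0.189] F [-0.1  0.5 -1.3] Tq [ 0.035 -0.027  0.016] open 0.0065
 d now-axes mm [-2.8 -1.7 -2.6] target-axes [-2.8 -1.7 -2.6] rot deg [-0.4  -0.03 -0.16]
[array([ 0.5559, -0.0687,  0.054 ]), array([0.5538, 0.3691, 0.0029])]
```

View pics/c9.png

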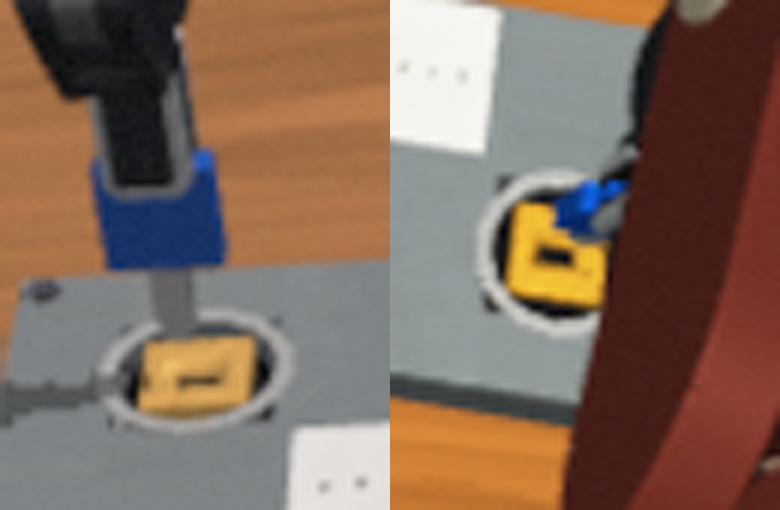

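```bash
python3 - <<'E'
from g import *
S=lambda u,v:(135+u/6-.4,190+v/6-.4)
s=onz('scene',*S(203,380),.05)
print('slot',s,onz('top',430+166/6-.4,215+257/6-.4,.05))
print('tip',onz('scene',*S(178,333),.0632))
print('blade top',onz('scene',*S(173,268),.0892))
print('head bottom L,R',onz('scene',*S(108,266),.0892),onz('scene',*S(224,266),.0892))
print('head top narrow? shoulder step L,R', onz('scene',*S(93,160),.1212),onz('scene',*S(216,152),.1212))
print('pred tip px',(pix('scene',[.5595,-.0707,.0632])-[135,190]+.4)*6,'shoulder',(pix('scene',[.5595,-.0707,.0892])-[135,190]+.4)*6)
E
```

```text
slot [ 0.5603 -0.0664  0.05  ] [ 0.557  -0.0685  0.05  ]
tip [ 0.5561 -0.0712  0.0632]
blade top [ 0.5623 -0.069   0.0892]
head bottom L,R [ 0.5589 -0.0854  0.0892] [ 0.5635 -0.0562  0.0892]
head top narrow? shoulder step L,R [ 0.5568 -0.0847  0.1212] [ 0.5579 -0.0543  0.1212]
pred tip px [179.7499 340.7654] shoulder [166.4827 261.986 ]
```

Scene crop: blade tip at (178,333) and slot centre at (203,380). The key needs about 3.5 mm more toward +y and almost nothing in x, which is within the chamfer's capture range.

Request:
arm_command(plan=[[[0, -0.0007, -0.0035, -0.4, 0, 0, 0.002], [0.004, 0, -0.001, 0, 0, 0, 0.002], [0.004, 0, 0, 0, 0, 0, 0.002], [0, 0, 0, 0, 0, 0, 0.002]]])

```text
t: 14.87
tool_pos: [0.5659, -0.0661, 0.0942]
tool_rot: [1.26, 1.163, -1.24]
contact_force: [0.5, -0.0, 0.3]
opening: 0.0062
```

```bash
cat > k.py <<'E'
from g import *
go(np.array([.559,-.067,.079]),-.063)
E
python3 k.py
```

```text
t 14.87 pos [ 0.5659 -0.0661  0.0942] psi -0.0599 q [-0.247  0.004  1.857  0.001  1.261 -0.188] F [ 0.5 -0.   0.3] Tq [-0.034  0.051  0.009] open 0.0062
 d now-axes mm [15.1 -7.1  1.3] target-axes [15.2 -6.8  1.3] rot deg [ 0.17  0.15 -1.14]
```

Request:
arm_command(plan=[[[0.002, -0.0065, 0.001, 0, 0, -1.1, 0.002], [0, 0, 0, 0, 0, 0, 0.002], [0, 0, 0, 0, 0, 0, 0.002]]])

```text
t: 15.12
tool_pos: [0.559, -0.0666, 0.0924]
tool_rot: [1.251, 1.179, -1.255]
contact_force: [-0.7, 0.4, -0.0]
opening: 0.0066
```

```bash
python3 k.py
```

```text
t 15.12 pos [ 0.559  -0.0666  0.0924] psi -0.0596 q [-0.249  0.005  1.859 -0.003  1.278 -0.189] F [-0.7  0.4 -0. ] Tq [-0.013  0.002  0.013] open 0.0066
 d now-axes mm [13.4  0.   0.4] target-axes [13.4  0.   0.4] rot deg [0.2  0.16 0.03]
```

Request:
arm_command(plan=[[[0.005, 0, 0, 0, 0, 0, 0.002], [0.005, 0, 0, 0, 0, 0, 0.002], [0.003, 0, 0, 0, 0, 0, 0.002], [0, 0, 0, 0, 0, 0, 0.002]]])

```text
t: 15.45
tool_pos: [0.5589, -0.0668, 0.078]
tool_rot: [1.251, 1.179, -1.255]
contact_force: [-0.5, 0.2, -0.8]
opening: 0.0066
```

```bash
python3 k.py
```

```text
t 15.45 pos [ 0.5589 -0.0668  0.078 ] psi -0.0599 q [-0.25   0.021  1.869 -0.003  1.252 -0.189] F [-0.5  0.2 -0.8] Tq [-0.002 -0.012 -0.019] open 0.0066
 d now-axes mm [-1.   0.1  0.1] target-axes [-1.   0.1  0.1] rot deg [0.18 0.17 0.04]
```

Tip at the mouth. Continue slowly downward to the first pin depth.

Request:
arm_command(plan=[[[0.002, 0, 0, 0, 0, 0, 0.002], [0.002, 0, 0, 0, 0, 0, 0.002], [0.002, 0, 0, 0, 0, 0, 0.002], [0, 0, 0, 0, 0, 0, 0.002]]])

```text
t: 15.78
tool_pos: [0.5588, -0.0675, 0.0715]
tool_rot: [1.25, 1.178, -1.256]
contact_force: [0.6, -0.4, -0.5]
opening: 0.0061
```

```bash
python3 k.py
```

```text
t 15.78 pos [ 0.5588 -0.0675  0.0715] psi -0.0599 q [-0.25   0.029  1.872 -0.005  1.24  -0.189] F [ 0.6 -0.4 -0.5] Tq [-0.13   0.023  0.043] open 0.0061
 d now-axes mm [-7.5  0.1 -0.5] target-axes [-7.5  0.1 -0.5] rot deg [0.17 0.24 0.07]
```

Request:
arm_command(plan=[[[0.002, 0, 0, 0, 0, 0, 0.002], [0.002, 0, 0, 0, 0, 0, 0.002], [0.001, 0, 0, 0, 0, 0, 0.002]]])

```text
t: 16.03
tool_pos: [0.5593, -0.068, 0.0674]
tool_rot: [1.249, 1.177, -1.256]
contact_force: [-3.4, -0.4, 6.2]
opening: 0.0067
```

```bash
python3 k.py
```

```text
t 16.03 pos [ 0.5593 -0.068   0.0674] psi -0.0599 q [-0.25   0.035  1.874 -0.005  1.232 -0.189] F [-3.4 -0.4  6.2] Tq [-0.144  0.639 -0.001] open 0.0067
 d now-axes mm [-11.6  -0.3  -0.9] target-axes [-11.6  -0.3  -1. ] rot deg [0.18 0.29 0.04]
```

Request:
arm_command(plan=[[[0.001, -0.0005, 0, 3, 0, 0, 0.002], [0.001, 0, 0, -3, 0, 0, 0.002], [0.001, 0, 0, -3, 0, 0, 0.002], [0.001, 0, 0, 3, 0, 0, 0.002]]])

```text
t: 16.37
tool_pos: [0.5593, -0.0687, 0.0668]
tool_rot: [1.246, 1.177, -1.256]
contact_force: [-2.6, -1.0, 3.2]
opening: 0.0065
```

```bash
python3 k.py
```

```text
t 16.37 pos [ 0.5593 -0.0687  0.0668] psi -0.058 q [-0.251  0.036  1.874 -0.007  1.231 -0.19 ] F [-2.6 -1.   3.2] Tq [-0.2    0.449 -0.068] open 0.0065
 d now-axes mm [-12.3  -0.4  -1.6] target-axes [-12.2  -0.4  -1.7] rot deg [0.28 0.37 0.05]
```

Request:
arm_command(plan=[[[0.002, 0, 0, 3, 0, 0, 0.002], [0.002, 0, 0, 0, 0, 0, 0.002], [0.002, 0, 0, -4, 0, 0, 0.002], [0.002, 0, 0, -2, 0, 0, 0.002], [0.002, 0, 0, 4, 0, 0, 0.002], [0.002, 0, 0, 0, 0, 0, 0.002]]])

```text
t: 16.87
tool_pos: [0.5598, -0.0692, 0.0652]
tool_rot: [1.258, 1.17, -1.273]
contact_force: [-5.3, 0.5, 11.7]
opening: 0.0063
```

```bash
python3 k.py
```

```text
t 16.87 pos [ 0.5598 -0.0692  0.0652] psi -0.077 q [-0.251  0.042  1.871 -0.008  1.232 -0.171] F [-5.3  0.5 11.7] Tq [ 0.158  1.244 -0.001] open 0.0063
 d now-axes mm [-13.8  -1.1  -2. ] target-axes [-13.8  -1.   -2.1] rot deg [-0.8   0.41  0.26]
```

Request:
arm_command(plan=[[[0, -0.0015, 0, -1, 0, -0.2, 0.002], [0, -0.001, 0, 0, 0, 0, 0.002]]])

```text
t: 17.03
tool_pos: [0.5581, -0.069, 0.0659]
tool_rot: [1.244, 1.18, -1.26]
contact_force: [1.3, -0.2, -1.3]
opening: 0.0065
```

```bash
cat > z.py <<'E'
from fit import *
go(np.array([.559,-.068,.053]),-.063)
im=get_image('scene'); p=ctrl.get_obs()['tool_pos']; B=(145,195,190,265)
M=mask(im,B); rows=np.where(M.sum(1)>3)[0]+B[1]
# head bottom edge: half-level crossing of blue down columns near the head centre
u0=int(round(pix('scene',[p[0]+.0045,p[1],p[2]-.003])[0]))
col=im[B[1]:B[3],u0-6:u0+7].astype(float); bl=(col[...,2]-np.maximum(col[...,0],col[...,1])).mean(1)
h=bl.max()/2; i=max(np.where(bl>h)[0]); e=B[1]+i+(bl[i]-h)/(bl[i]-bl[i+1])+.0
print('bottom edge row',e,'expected if not slipped',pix('scene',[p[0]+.0045,p[1],p[2]-.003])[1], 'at home',pix('scene',[.559+.0045,-.068,.05])[1])
cv2.imwrite('pics/last.png',im[:,:,::-1])
E
python3 z.py
```

```text
t 17.03 pos [ 0.5581 -0.069   0.0659] psi -0.0587 q [-0.251  0.038  1.873 -0.009  1.234 -0.189] F [ 1.3 -0.2 -1.3] Tq [-0.123 -0.376 -0.032] open 0.0065
 d now-axes mm [12.9  0.9 -1.1] target-axes [12.9  0.8 -1. ] rot deg [0.25 0.41 0.34]
bottom edge row 246.45646258503402 expected if not slipped 247.6434188468967 at home 254.31869949364807
```

Request:
arm_command(plan=[[[0.002, 0.0005, 0, 0, 0.3, 0.3, 0.002], [0.002, 0, 0, 3, 0, 0, 0.002], [0.002, 0, 0, -3, 0, 0, 0.002], [0.002, 0, 0, -3, 0, 0, 0.002], [0.002, 0, 0, 3, 0, 0, 0.002]]])

```text
t: 17.5
tool_pos: [0.5595, -0.0692, 0.063]
tool_rot: [1.25, 1.182, -1.253]
contact_force: [-4.9, 0.5, 9.2]
opening: 0.0065
```

```bash
python3 z.py
```

```text
t 17.5 pos [ 0.5595 -0.0692  0.063 ] psi -0.0577 q [-0.254  0.042  1.875 -0.001  1.226 -0.196] F [-4.9  0.5  9.2] Tq [ 0.127  0.92  -0.024] open 0.0065
 d now-axes mm [10.  -0.6 -1.2] target-axes [10.  -0.6 -1.2] rot deg [0.3  0.07 0.08]
bottom edge row 248.30142687277052 expected if not slipped 249.73429348773445 at home 254.31869949364807
```

Request:
arm_command(plan=[[[0.001, -0.0015, 0, 0, 0, 0, 0.002], [0.002, -0.0005, 0, 3, 0, 0, 0.002], [0.002, -0.0005, 0, -3, 0, 0, 0.002], [0.002, -0.0005, 0, -3, 0, 0, 0.002], [0.002, -0.0005, 0, 3, 0, 0, 0.002], [0.002, -0.0005, 0, 3, 0, 0, 0.002], [0.002, -0.0005, 0, -3, 0, 0, 0.002]]])

```text
t: 18.13
tool_pos: [0.5592, -0.0693, 0.0607]
tool_rot: [1.26, 1.174, -1.253]
contact_force: [-3.6, 1.1, 11.2]
opening: 0.0066
```

```bash
python3 z.py
```

```text
t 18.13 pos [ 0.5592 -0.0693  0.0607] psi -0.0651 q [-0.256  0.04   1.882  0.001  1.215 -0.191] F [-3.6  1.1 11.2] Tq [ 0.247  0.784 -0.013] open 0.0066
 d now-axes mm [ 7.7 -0.3 -1.3] target-axes [ 7.7 -0.3 -1.3] rot deg [-0.12 -0.01 -0.31]
bottom edge row 249.32951807228915 expected if not slipped 250.68526494462995 at home 254.31869949364807
```

Request:
arm_command(plan=[[[0.001, -0.0015, 0, 0, 0, 0.2, 0.002], [0.002, -0.0005, 0, 3, 0, 0, 0.002], [0.002, -0.0005, 0, 1, 0, 0, 0.002], [0.002, -0.0005, 0, -4, 0, 0, 0.002], [0.002, -0.0005, 0, -3, 0, 0, 0.002], [0.002, -0.0005, 0, 4, 0, 0, 0.002], [0.002, -0.0005, 0, 3, 0, 0, 0.002], [0.002, -0.0005, 0, -4, 0, 0, 0.002]]])

```text
t: 18.85
tool_pos: [0.5592, -0.0692, 0.0605]
tool_rot: [1.263, 1.168, -1.243]
contact_force: [-4.1, 0.4, 11.5]
opening: 0.0066
```

```bash
python3 z.py
```

```text
t 18.85 pos [ 0.5592 -0.0692  0.0605] psi -0.0626 q [-0.258  0.033  1.889  0.005  1.205 -0.197] F [-4.1  0.4 11.5] Tq [0.158 0.957 0.038] open 0.0066
 d now-axes mm [ 7.5 -0.4 -1.2] target-axes [ 7.5 -0.3 -1.2] rot deg [ 0.02 -0.1  -0.9 ]
bottom edge row 249.360153256705 expected if not slipped 250.75890522933503 at home 254.31869949364807
```

Request:
arm_command(plan=[[[-0.001, -0.001, -0.0005, 0, 0, -0.9, 0.002], [0, 0, 0, 0, 0, 0, 0.002]]])

```text
t: 19.07
tool_pos: [0.5582, -0.0691, 0.0619]
tool_rot: [1.251, 1.183, -1.25]
contact_force: [-0.9, 0.2, 2.3]
opening: 0.0065
```

```bash
python3 k.py
```

```text
t 19.07 pos [ 0.5582 -0.0691  0.0619] psi -0.0566 q [-0.256  0.04   1.879  0.001  1.223 -0.2  ] F [-0.9  0.2  2.3] Tq [-0.089  0.074 -0.037] open 0.0065
 d now-axes mm [-17.1   0.7  -2.1] target-axes [-17.1   0.7  -2.1] rot deg [ 0.37 -0.05  0.  ]
```

Request:
arm_command(plan=[[[0.002, 0, 0, 0.5, 0, 0, 0.002], [0.0025, -0.0003, 0, 3, 0, -0.1, 0.002], [0.0025, -0.0003, 0, 0, 0, -0.1, 0.002], [0.0025, -0.0003, 0, -3, 0, -0.1, 0.002], [0.0025, -0.0003, 0, -3, 0, -0.1, 0.002], [0.0025, -0.0003, 0, 0, 0, -0.1, 0.002], [0.0025, -0.0003, 0, 3, 0, -0.1, 0.002]]])

```text
t: 19.65
tool_pos: [0.5598, -0.0693, 0.0599]
tool_rot: [1.256, 1.186, -1.265]
contact_force: [-5.9, -0.3, 12.4]
opening: 0.0064
```

```bash
python3 z.py
```

```text
t 19.65 pos [ 0.5598 -0.0693  0.0599] psi -0.0672 q [-0.255  0.053  1.869  0.     1.23  -0.188] F [-5.9 -0.3 12.4] Tq [ 0.1    1.357 -0.014] open 0.0064
 d now-axes mm [ 6.9 -0.8 -1.2] target-axes [ 6.9 -0.9 -1.2] rot deg [-0.24 -0.13  0.59]
bottom edge row 250.00282485875707 expected if not slipped 251.41406162489767 at home 254.31869949364807
```

Request:
arm_command(plan=[[[0, -0.0012, 0, 3, 0, 0.3, 0.002], [0.002, -0.0004, 0, -5, 0, 0.1, 0.002], [0.002, -0.0004, 0, 5, 0, 0.1, 0.002], [0.002, -0.0004, 0, -5, 0, 0, 0.002], [0.002, -0.0004, 0, 5, 0, 0, 0.002], [0.002, -0.0004, 0, -5, 0, 0, 0.002], [0.002, -0.0004, 0, 5, 0, 0, 0.002], [0.002, -0.0004, 0, -5, 0, 0, 0.002], [0.002, -0.0004, 0, 3, 0, 0, 0.002]]])

```text
t: 20.45
tool_pos: [0.559, -0.0688, 0.0538]
tool_rot: [1.282, 1.164, -1.273]
contact_force: [-4.1, 0.2, 7.3]
opening: 0.0063
```

```bash
python3 z.py
```

```text
t 20.45 pos [ 0.559  -0.0688  0.0538] psi -0.0928 q [-0.257  0.049  1.884  0.005  1.205 -0.166] F [-4.1  0.2  7.3] Tq [0.003 0.608 0.036] open 0.0063
 d now-axes mm [ 0.9 -0.  -0.8] target-axes [ 0.8 -0.  -0.8] rot deg [-1.71 -0.23 -0.19]
bottom edge row 252.75 expected if not slipped 254.026521902156 at home 254.31869949364807
```

Request:
arm_command(plan=[[[0.001, -0.0008, 0, -1.7, 0, 0, 0.002], [0.002, -0.0004, 0, 3, 0, 0, 0.002], [0.002, -0.0004, 0, -3, 0, 0, 0.002], [0.002, 0, 0, 0, 0, 0, 0.002]]])

```text
t: 20.83
tool_pos: [0.5592, -0.0688, 0.053]
tool_rot: [1.266, 1.175, -1.255]
contact_force: [-7.1, 0.8, 14.2]
opening: 0.0067
```

```bash
python3 z.py
```

```text
t 20.83 pos [ 0.5592 -0.0688  0.053 ] psi -0.0701 q [-0.258  0.05   1.885  0.006  1.203 -0.19 ] F [-7.1  0.8 14.2] Tq [0.175 1.485 0.044] open 0.0067
 d now-axes mm [ 0.  -0.2 -0.8] target-axes [ 0.  -0.2 -0.8] rot deg [-0.41 -0.27 -0.26]
bottom edge row 253.15043894652834 expected if not slipped 254.41266459282696 at home 254.31869949364807
```

Request:
arm_command(plan=[[[0, -0.0012, 0, 2, 0, 0, 0.002], [0.0005, 0, 0, 6, 0, 0, 0.002], [0.0005, 0, 0, 6, 0, 0, 0.002], [0.0005, 0, 0, 6, 0, 0, 0.002], [0.0005, 0, 0, 6, 0, 0, 0.002]]])

```text
t: 21.3
tool_pos: [0.5583, -0.0689, 0.0532]
tool_rot: [1.606, 0.901, -1.594]
contact_force: [-3.0, -0.2, 5.8]
opening: 0.0063
```

```bash
sed -i 's/^go.*/go(np.array([.5583,-.069,.053]),-1.85)/' k.py; python3 k.py
```

```text
t 21.3 pos [ 0.5583 -0.0689  0.0532] psi -0.5463 q [-0.258  0.048  1.887  0.006  1.203  0.286] F [-3.  -0.2  5.8] Tq [-0.08   0.54   0.072] open 0.0063
 d now-axes mm [0.2 0.  0.1] target-axes [0.2 0.1 0. ] rot deg [74.7  -0.39  0.16]
```

Request:
arm_command(plan=[[[0.0005, 0, 0, 6, 0, 0, 0.002], [0.0005, 0, 0, 6, 0, 0, 0.002], [0.0005, 0, 0, 6, 0, 0, 0.002], [0.0005, 0, 0, 6, 0, 0, 0.002], [0.0005, 0, 0, 6, 0, 0, 0.002], [0.0005, 0, 0, 6, 0, 0, 0.002], [0.0005, 0, 0, 6, 0, 0, 0.002]]])

```text
t: 21.88
tool_pos: [0.5579, -0.0688, 0.0532]
tool_rot: [2.092, 0.27, -2.088]
contact_force: [-1.9, -0.1, 6.3]
opening: 0.0065
```

```bash
python3 k.py
```

```text
t 21.88 pos [ 0.5579 -0.0688  0.0532] psi -1.3193 q [-0.258  0.05   1.885  0.006  1.207  1.059] F [-1.9 -0.1  6.3] Tq [-0.053  0.53   0.091] open 0.0065
 d now-axes mm [ 0.2  0.3 -0.4] target-axes [ 0.2  0.  -0.4] rot deg [30.41 -0.07  0.34]
```

Request:
arm_command(plan=[[[0.0005, 0, 0, 6, 0, 0, 0.002], [0.0005, 0, 0, 6, 0, 0, 0.002], [0.0005, 0, 0, 6, 0, 0, 0.002], [0.0005, 0, 0, 5, 0, 0, 0.002], [0.0005, 0, 0, 4, 0, 0, 0.002]]])

```text
t: 22.3
tool_pos: [0.5577, -0.0688, 0.0532]
tool_rot: [-2.086, 0.252, 2.09]
contact_force: [-3.0, 0.5, 6.6]
opening: 0.0063
```

```bash
python3 k.py
```

```text
t 22.3 pos [ 0.5577 -0.0688  0.0532] psi -1.817 q [-0.258  0.051  1.884  0.006  1.209  1.556] F [-3.   0.5  6.6] Tq [-0.11   0.468  0.093] open 0.0063
 d now-axes mm [ 0.2  0.1 -0.6] target-axes [ 0.2  0.1 -0.6] rot deg [1.89 0.14 0.33]
```

Request:
arm_command(plan=[[[0.0005, 0, 0, 2, 0, 0, 0.002], [0.0005, 0, 0, 2, 0, 0, 0.002], [0.0005, 0, 0, 1, 0, 0, 0.002]]])

```text
t: 22.55
tool_pos: [0.5577, -0.0687, 0.0532]
tool_rot: [-2.031, 0.343, 2.037]
contact_force: [-1.8, -0.0, 6.7]
opening: 0.0061
```

```bash
python3 k.py
```

```text
t 22.55 pos [ 0.5577 -0.0687  0.0532] psi -1.9109 q [-0.258  0.051  1.883  0.006  1.21   1.651] F [-1.8 -0.   6.7] Tq [-0.064  0.452  0.256] open 0.0061
 d now-axes mm [ 0.2  0.1 -0.6] target-axes [ 0.2  0.1 -0.6] rot deg [-3.49  0.21  0.32]
```

The torque jumped from 0.09 to 0.26 N m, so the cylinder is at its stop. Now I'll check the pointer, the seating and the bystanders.

```bash
sed -i "s/s7.png/s9.png/;s/^    go.*/    go(np.array([.5583,-.069,.053]),-1.85)/" s.py; python3 s.py; python3 - <<'E'
from g import *
a=get_image('scene'); save(a,'s10.png',(110,150,310,300),4)
for c in('top','scene'):
    if c=='top': get_image(c)
    for n in('levers','jar','bell'):
        for d in mark_of(c,n)[:1]: print(c,n,round(d['conf'],2),w(c,d['at']).round(4))
go(np.array([.5583,-.069,.053]),-1.85)
E
```

```text
({'red': (np.float64(0.036417152090087154), np.float64(0.5970285428599587), np.float64(10.073713973727052)), 'green': (np.float64(0.03654708760348804), np.float64(0.6186027196197816), np.float64(3.747594038342028))}, 'gap mm', np.float64(0.12993551340088894))
t 22.6 pos [ 0.5577 -0.0687  0.0531] psi -1.911 q [-0.258  0.052  1.883  0.006  1.21   1.651] F [-2.8  0.5  6.9] Tq [-0.078  0.491  0.194] open 0.0062
 d now-axes mm [ 0.1  0.1 -0.7] target-axes [ 0.1  0.1 -0.7] rot deg [-3.5   0.22  0.32]
top levers 0.95 [0.7478 0.3154 0.0045]
top jar 0.59 [ 0.3403  0.4073 -0.0012]
top bell 0.7 [0.7838 0.1095 0.0002]
scene levers 0.97 [0.7437 0.3234 0.0009]
scene jar 0.83 [0.3414 0.4101 0.002 ]
scene bell 0.56 [0.7835 0.1107 0.0004]
t 23.0 pos [ 0.5577 -0.0687  0.0532] psi -1.9093 q [-0.258  0.052  1.883  0.006  1.21   1.649] F [-1.6 -0.2  5.8] Tq [-0.06   0.502  0.197] open 0.0064
 d now-axes mm [ 0.2  0.1 -0.6] target-axes [ 0.2  0.1 -0.6] rot deg [-3.4   0.21  0.32]
```

View pics/s10.png

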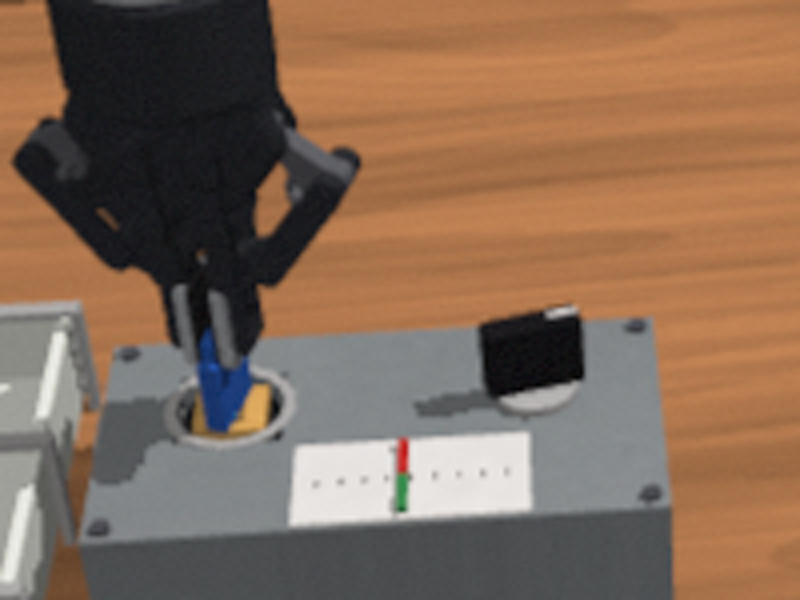

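The picture shows the blue head seated on the brass (220,400) and turned. Red (402,455) is in line with green (401,493), and the steady hold torque of about 0.2 N m exceeds the spring's. Handing in.

```bash
python3 -c "
from h import *
print(finish_job()); o=ctrl.get_obs(); print(o['t'],o['tool_pos'],o['wrist_torque'])"
```

```text
the job is handed in; nothing more can be done
None
the job is handed in; nothing more can be done
```

The job is handed in at about 23 s of the 58 s allowed. The arm is still gripping the key and holding it turned.

**What I did**
- **Knob:** I turned the aim knob clockwise in small steps, about 1.32 rad in all, until the red pointer met the green mark. The first grip closed on nothing because it was too high; I reopened, went lower and gripped it.
- **Key:** I drew the blue key out of its block and put it in the keyway. Small twists while pressing worked it past both pins; the second took a few tries at up to about 12 N.
- **Turn:** I turned the key about 1.85 rad clockwise, allowing for the blade's play, until it met the stop.

**Last checks**
- **Pointer and mark:** the gap is about 0.13 mm, and they look in line in the picture.
- **Seating:** the tool height of 53 mm matches the key fully home, and the press force is steady at about 6 N. The image edge check was a constant 1.3 px off, which fits camera calibration error rather than the key slipping in the grip.
- **Stop:** the torque rose from 0.09 to about 0.2 N m, above the spring's 0.10, so the cylinder is at its stop. I judged this from torque and angle; the cylinder angle itself can't be read directly.
- **Bystanders:** the jar and the bell are within 4 mm of their first readings. The levers are too in the scene camera, but the top camera puts them 5 mm off. The arm never went near them, so I take that as network scatter.

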